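# Close and lock the sliding lid of a kitchen keeper

### The job

With the fingertips only, press down the long spring-loaded steel bar on the front ledge of the white two-compartment box and, while it is held down, push the tab of the sliding wooden lid so that the lid goes past the catch's tooth. Push on until the lid lies fully over the mandarin and the catch has sprung up behind it, then take your fingers away. Grasp and lift nothing, and leave the mandarin and the things around the box as they are.

Things in the scene. Friction and masses are not known exactly. Their poses are not given: they have to be found in the camera images.
- keeper: White two-compartment box fixed to the worktop, 136 x 310 x 68 mm. Origin on the worktop under the middle of the compartments; x away from the robot's side, +y the lid's closing direction, towards the mandarin, z up. Divider at y = 0. Near wall's outer face at x = -51 mm; before it a solid ledge, x = -85 to -49 mm, full length, top at z = 40 mm, carries the press bar.
- catch (a joint): Spring catch, one piece (press bar, arm, tooth): 0 = up, 0.010 m = pressed fully down; 4 N at the start to 8 N at the bottom, springs back. The raised tooth blocks the lid; pressed 9 mm or more it clears it. The lid over it then keeps it down (about 0.008) until the lid's rear edge is past.
- bar_top (a point): Middle of the top of the ribbed steel press bar (moves with it), 26 wide (keeper x) x 135 mm long (keeper y = -130 to +5 mm), centre line at keeper x = -67 mm, top at z = 51 mm raised, 41 mm pressed. Goes down level wherever it is pressed.
- tooth_top (a point): Middle of the top of the catch's steel tooth in the divider (moves with it), 28 wide x 10 mm (keeper y = -5 to +5 mm), top at z = 66 mm raised, level with the lid's top.
- lid_plate (a joint): Pale wooden lid, 88 x 120 x 8 mm, captive in grooves; value = travel to keeper +y: 0 farthest back, 0.174 m end stop (closed). Leading edge at keeper y = -40 mm + value. The raised tooth stops it at 0.035 and springs up behind it from about 0.165. Slides with about 2 N (4 N over the tooth), stays where left.
- tab (a point): Centre of the rear face (to push, looks to keeper -y) of the tab at the near end of the lid's cross bar: 28 wide (keeper x = -82 to -54 mm), 12 thick, from z = 54 to 87 mm, 3 mm clear above the raised press bar. 30 mm behind the lid's leading edge, at keeper y = -70 mm + lid travel. The press bar reaches 60 mm or more behind it.
- mandarin: Loose mandarin, 46 mm across, 39 mm high, lying in the compartment to be covered; its top is 11 mm below the lid. Origin at its underside.
- spice_jar: Loose spice jar with a screw cap, 45 dia x 106 mm, behind the box. Origin at the centre of its underside. To be left alone.
- glass_mill: Loose glass salt mill, 44 dia x 90 mm, behind the box. Origin at the centre of its underside. To be left alone.
- lemon: Loose lemon, 75 x 54 x 53 mm, beyond one end of the box. Origin at its underside. To be left alone.
- candle: Loose tea light, 38 dia x 15 mm, beyond the other end of the box. Origin at the centre of its underside. To be left alone.
Mind the look-alikes: they are no part of the job. Of the things like the mandarin, leave any that is red; of the rest the larger one is meant.

How it is judged (in metres and radians):
On the way, in this order (a step that is already met when the one before it is completed fails the run):
1. the catch is pressed fully down with the fingers while the lid is still behind its tooth (value of joint catch above 0.0085 m and contact force between the fingers and catch above 1 N and value of joint lid_plate below 0.036 m), for 0.1 s.
2. the lid's leading edge has been slid over the lowered tooth (value of joint lid_plate above 0.045 m and value of joint catch above 0.007 m), for 0.05 s.
At the end, for the whole second after the job is handed in: The lid is at least 164 mm along its travel (all of it past the tooth, over the mandarin), the catch is up again (less than 2 mm down) behind it, and the mandarin is still in its compartment (value of joint lid_plate above 0.164 m and value of joint catch below 0.002 m and y of mandarin in the frame of keeper above 0.02 m and z of mandarin in the frame of keeper below 0.03 m); the robot touches nothing.
It fails at once if the mandarin is lifted by more than 20 mm or moved by more than 50 mm (z of mandarin in the frame of keeper above 0.03 m or distance of mandarin from where it was at the start of the episode above 0.05 m).
It fails at once if the spice jar is knocked over, or lifted or moved by more than 30 mm (distance of spice_jar from where it was at the start of the episode above 0.03 m or angle between spice_jar's own z axis and vertical above 0.8 rad).
It fails at once if the glass salt mill is knocked over, or lifted or moved by more than 30 mm (distance of glass_mill from where it was at the start of the episode above 0.03 m or angle between glass_mill's own z axis and vertical above 0.8 rad).
It fails at once if the lemon is knocked over, or lifted or moved by more than 30 mm (distance of lemon from where it was at the start of the episode above 0.03 m or angle between lemon's own z axis and vertical above 0.8 rad).
It fails at once if the tea light is knocked over, or lifted or moved by more than 30 mm (distance of candle from where it was at the start of the episode above 0.03 m or angle between candle's own z axis and vertical above 0.8 rad).
It also fails if it takes over 40 s, if anything falls off the work surface, if the arm or the gripper's body presses on something with over 40 N, if the wrist force passes 120 N, or if a joint passes its speed limit or range.

### The arm

A 6-joint arm with a two-finger parallel gripper is mounted at the origin on a cart in front of the work surface, level with it; the furniture and walls round the work are solid. World frame = base frame: x ahead of the robot, y to its left, z up, the work surface at z = 0. Lengths are in m, angles in degrees, forces in N, time in s.
With the tool pointing down it reaches from about 0.4 to 0.925 m from the base axis. Payload 3.4 kg.
Tool frame: the origin (TCP) lies midway between the tips of the shut fingers; the grasp point (between the pads) lies 19 mm behind it; x points along the fingers, y is the direction in which the jaws open and shut, and the axes are right-handed (so a half turn about x gives the same grasp; the last joint's range is limited). The gripper opens to 85 mm and grips with 20 to 120 N. Pads are 22 mm wide; open, the fingers measure 114 mm over their backs; the gripper's body (76 mm by 85 mm) begins 54 mm behind the grasp point. The pads swing forward as they close: fully open they stand 13 mm farther back than shut.
Start: joints at [60.877, 17.578, 86.31, -0, 76.112, -4.211], TCP at [0.242, 0.521, 0.231] pointing down, gripper open.
Joint ranges: [-179.03, 179.03], [-60, 130.46], [8.19, 133.38], [-81.62, 261.62], [5.75, 156.47], [-153.77, 153.77]. Speed limits (degrees/s): [147.25, 147.25, 180, 180, 180, 180].

### API

Orientations are given as a 3x3 rotation matrix whose columns are the frame's x, y, z axes.
In Python, from workcell import bot gives the robot as it stands.
- The arm moves only by the tool jog_arm, never from a script. Its argument "steps" is a list of rows, each an object with "delta_pos": the shift along the tool's x, y, z in m, a list of three; "dr": the turn, a rotation vector about the tool's x, y, z in degrees, a list of three. In form: [{"delta_pos": [x, y, z], "dr": [rx, ry, rz]}, ...]. A call has 1 to 12 rows; each row shifts and turns the commanded pose from where the row before left it, along the tool's axes as they then stand; what a row does not reach is not made up. A row lasts 1/12 s, in which the tool goes at most 41.7 mm and 7.16 degrees, less where a joint would pass 70% of its speed; a pose out of reach is approached as far as the arm can. A call with a gripper value outside its range is refused whole. "grip" is the closure, from -1 (fully open) to 1 (shut), set as the call begins (left out, the last holds). The fingers move at their own pace and stop on an object; "grip_force" is the grip in N (left out, the last holds). Time passes only in rows, so rows that do not move let the fingers close. It gives the time, the measured TCP pose, the force and the opening at its end, in the units of the state.
- bot.state(): the state, without advancing time (a new reading comes with each control period).
- bot.snapshot(name): name is "scene" or "top"; returns a dict with "image" (400x640x3 uint8, blue, green, red), "depth" (400x640 float32, m along the optical axis (not along the pixel's ray), 0 where there is no reading), "fx", "fy", "cx", "cy" (pixels), "k1" (the pictures are not rectified: a ray, as slopes to the right and down, at radius r is drawn at 1 + k1 r^2 times it, then the intrinsics apply), "cam_to_world" (4x4, takes a point from camera to world coordinates). Camera axes: x right, y down, z forward; pixel columns grow to the right and rows downward; lengths in m; the calibration is good to about 2 mm. A picture is of the moment at which its call begins.
- bot.finish_job(): hands the job in, once; it reports no verdict.
The state is a dict: "time": time; "joints": joint angles; "joint_velocities": joint speeds; "effort": joint torques, N m; "tcp_pos": TCP position; "orientation": TCP orientation; "contact_force": force on the tool from outside, world axes, zero at the start; "moment": the same for the moment, N m; "gripper_width": finger opening in m.
Only numpy, scipy, OpenCV 4.12 (cv2) and the standard library are available. Lean on these libraries where they do the work, as an engineer would, in place of code of your own. Each camera call takes 0.05 s, during which the arm holds its last target.

## Working session

There is one attempt and no reset: what is moved stays moved. The work goes in short steps, Python scripts to look and compute and a tool call to move; the robot and the scene stay as the last step left them, time stands still between calls to the robot, and variables do not carry over. Pictures are saved under pics/ and viewed, and the job is handed in when it is done.

Besides the shell and the picture viewer there is one more tool, called after "Call:" as name(argument=value, ...), one argument or row to a line, values as JSON. jog_arm: Moves the arm, as the interface text tells. Its arguments: {"type":"object","properties":{"steps":{"type":"array"},"grip":{"type":"number"},"grip_force":{"type":"number"}},"required":["steps"]}

```bash
mkdir -p pics; ls; python3 - <<'E'
from workcell import bot
import cv2,pickle
s=bot.state(); print(s)
for n in("scene","top"):
    d=bot.snapshot(n); cv2.imwrite(f"pics/{n}0.png",d["image"]); pickle.dump(d,open(f"{n}0.pkl","wb"))
    print(n,d["fx"],d["fy"],d["cx"],d["cy"],d["k1"],d["cam_to_world"])
E
```

```text
pics
{'time': 0.0, 'joints': array([ 6.08772792e+01,  1.76218044e+01,  8.63832964e+01, -2.27783928e-04,
        7.61119453e+01, -4.20987375e+00]), 'joint_velocities': array([-0.00845009,  0.03852102, -0.04664775, -0.06409795,  0.02269746,
        0.05355569]), 'effort': array([-2.87734692e-03, -4.57548487e+01, -2.51912570e+01, -4.62341195e-04,
        1.38696286e-02, -1.18107039e-05]), 'tcp_pos': array([0.24188189, 0.52087742, 0.23038952]), 'orientation': array([[-9.90841107e-04,  4.21237304e-01,  9.06949917e-01],
       [-1.78646000e-03,  9.06948169e-01, -4.21238444e-01],
       [-9.99997913e-01, -2.03761012e-03, -1.46117933e-04]]), 'contact_force': array([0.03227419, 0.16305898, 0.12174994]), 'moment': array([ 0.03714464, -0.00412417,  0.01712058]), 'gripper_width': 0.08503419016808131}
scene 368.67656966833033 368.67656966833033 326.9329067248681 195.509986853335 -0.03347083472661007 [[-0.55441317 -0.37766319  0.74161752 -0.02631533]
 [-0.83197498  0.22895312 -0.50536928  0.43592378]
 [ 0.02106373 -0.8971906  -0.44114095  0.44287023]
 [ 0.          0.          0.          1.        ]]
top 477.4018448545839 477.4018448545839 313.18920003572407 202.76472737078458 -0.00267954550624095 [[-0.02477054 -0.99699096  0.07345371  0.55179863]
 [-0.99960474  0.02567865  0.01144435  0.00228794]
 [-0.01329611 -0.0731412  -0.99723296  1.03926583]
 [ 0.          0.          0.          1.        ]]
```

View pics/scene0.png

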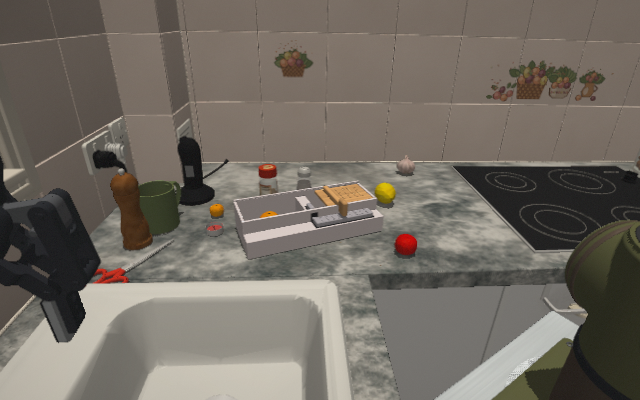

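View pics/top0.png

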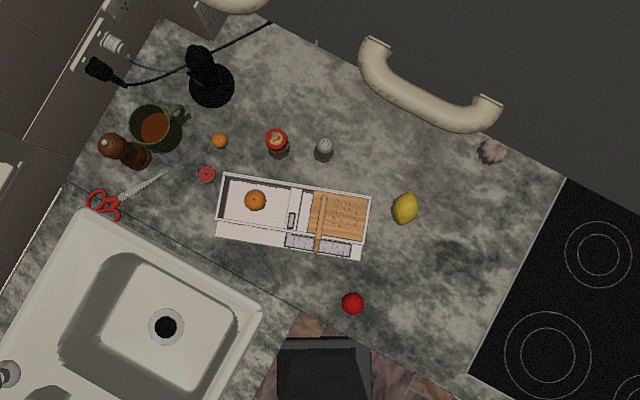

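The top view shows the box at about (293,215), with the lid's tab end at (318,247) and the ribbed bar running from (286,240) to (350,250). There are three things like the mandarin: an orange one in the box at (255,200), a smaller one outside at (219,141) and a red one at (353,303). The one meant is in the box, being the larger of the two that aren't red. I'll enlarge that area to confirm and measure it.

```bash
cat > h.py <<'E'
import numpy as np,pickle,cv2
def load(n): return pickle.load(open(n,"rb"))
def ray(d,u,v):
    K=np.array([[d["fx"],0,d["cx"]],[0,d["fy"],d["cy"]],[0,0,1]])
    p=cv2.undistortPoints(np.array([[[u,v]]],float),K,np.array([d["k1"],0,0,0]))[0,0]
    return np.array([p[0],p[1],1.])
def onz(d,u,v,z):
    T=d["cam_to_world"]; r=T[:3,:3]@ray(d,u,v); o=T[:3,3]
    return o+r*(z-o[2])/r[2]
def dep(d,u,v):
    T=d["cam_to_world"]; return T[:3,:3]@(ray(d,u,v)*d["depth"][int(v),int(u)])+T[:3,3]
def cloud(d):
    h,w=d["depth"].shape; vv,uu=np.mgrid[0:h,0:w]
    K=np.array([[d["fx"],0,d["cx"]],[0,d["fy"],d["cy"]],[0,0,1]])
    p=cv2.undistortPoints(np.stack([uu,vv],-1).reshape(-1,1,2).astype(float),K,np.array([d["k1"],0,0,0]))[:,0]
    P=np.c_[p,np.ones(len(p))]*d["depth"].reshape(-1,1)
    T=d["cam_to_world"]; return (P@T[:3,:3].T+T[:3,3]).reshape(h,w,3)
def proj(d,X):
    T=np.linalg.inv(d["cam_to_world"]); K=np.array([[d["fx"],0,d["cx"]],[0,d["fy"],d["cy"]],[0,0,1]])
    rv=cv2.Rodrigues(T[:3,:3])[0]
    return cv2.projectPoints(np.array(X,float).reshape(-1,1,3),rv,T[:3,3],K,np.array([d["k1"],0,0,0,]))[0][:,0]
E
python3 - <<'E'
from h import *
d=load("top0.pkl")
c=d["image"][120:320,190:390]; cv2.imwrite("pics/crop0.png",cv2.resize(c,(800,800))[:600])
s=load("scene0.pkl"); c=s["image"][150:270,200:420]; cv2.imwrite("pics/crop1.png",cv2.resize(c,None,fx=3.6,fy=3.6,interpolation=cv2.INTER_CUBIC))
P=cloud(d)
for u,v in[(223,175),(370,196),(361,259),(216,236),(340,215),(318,247),(335,248),(255,200),(300,241),(219,141),(405,208),(206,175)]: print(u,v,dep(d,u,v).round(4))
E
```

```text
223 175 [0.6855 0.1976 0.0664]
370 196 [ 0.6343 -0.1029  0.0661]
361 259 [ 0.5039 -0.0859  0.002 ]
216 236 [0.5609 0.2195 0.0377]
340 215 [ 0.5972 -0.0407  0.0641]
318 247 [0.5336 0.0058 0.0871]
335 248 [ 0.53   -0.029   0.0512]
255 200 [0.6342 0.1356 0.0427]
300 241 [0.5462 0.0428 0.0513]
219 141 [0.7646 0.213  0.0284]
405 208 [ 0.6088 -0.176   0.0511]
206 175 [0.6946 0.2467 0.0071]
```

View pics/crop0.png

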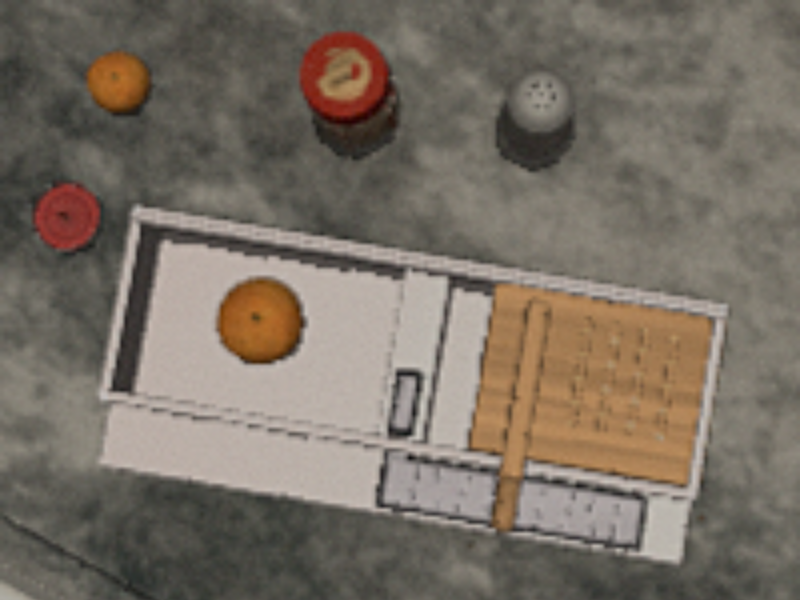

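View pics/crop1.png

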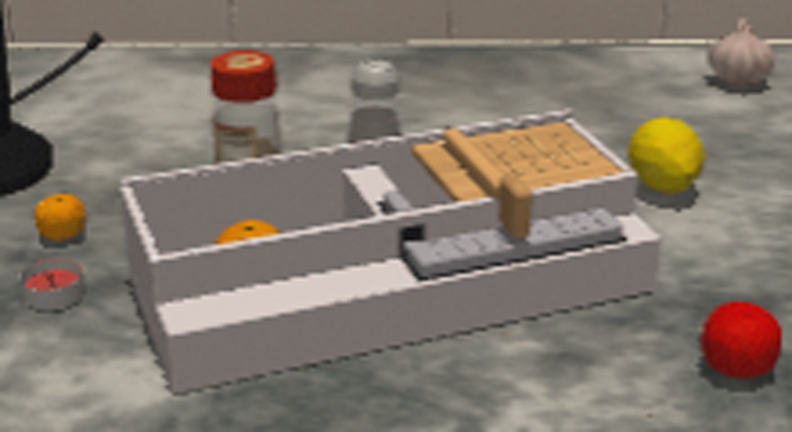

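The crop confirms it: the box mandarin is orange and larger than the loose one. The lid and tab sit behind the tooth, over the bar. Next I'll fit the keeper pose and the lid travel.

```bash
cat > fit.py <<'E'
from h import *
from scipy.optimize import least_squares
d=load("top0.pkl"); s=load("scene0.pkl")
c=lambda a,b:((a+.5)/4-.5+190,(b+.5)/4-.5+120)
c2=lambda a,b:((a+.5)/3.6-.5+200,(b+.5)/3.6-.5+150)
obs=[(d,c(135,206),(.051,.155,.068)),(d,c(728,306),(.051,-.155,.068)),(d,c(690,497),(-.051,-.155,.068)),(d,c(101,399),(-.051,.155,.068)),
(d,c(100,464),(-.085,.155,.04)),(d,c(682,563),(-.085,-.155,.04)),
(d,c(378,506),(-.080,.005,.051)),(d,c(640,547),(-.080,-.130,.051))]
obs2=[(s,c2(122,180),(.051,.155,.068)),(s,c2(155,260),(-.051,.155,.068)),(s,c2(162,333),(-.085,.155,.04)),(s,c2(660,238),(-.085,-.155,.04))]
def w(p,X):
    cc,ss=np.cos(p[2]),np.sin(p[2]); R=np.array([[cc,-ss,0],[ss,cc,0],[0,0,1]]); return R@np.array(X)+[p[0],p[1],0]
def f(p,o): return np.concatenate([proj(dd,w(p,X))[0]-np.array(u) for dd,u,X in o])
if __name__=="__main__":
    for o in (obs,obs2,obs+obs2):
        r=least_squares(f,[.6,.05,-.17],args=(o,),loss="soft_l1"); print(r.x.round(4),np.degrees(r.x[2]).round(2)); print(f(r.x,o).round(1).tolist())
    p=least_squares(f,[.6,.05,-.17],args=(obs+obs2,)).x
    np.save("p.npy",p)
    def tok(X):
        cc,ss=np.cos(p[2]),np.sin(p[2]); return np.array([[cc,ss],[-ss,cc]])@(np.array(X)[:2]-p[:2])
    for n,(a,b),z in[("lidlead",c(481,370),.066),("tab rear top far",c(515,530),.087),("tab front",c(496,525),.087),("bar L",c(382,480),.051),("bar R",c(643,525),.051),("tooth",c(404,403),.066),("mand",c(260,318),.05)]:
        print(n,tok(onz(d,a,b,z)).round(4))
    P=cloud(d).reshape(-1,3); K=(P[:,:2]-p[:2])@np.array([[np.cos(p[2]),-np.sin(p[2])],[np.sin(p[2]),np.cos(p[2])]])
    m=(P[:,2]>.078)&(P[:,2]<.1)&(K[:,0]>-.09)&(K[:,0]<-.055)&(abs(K[:,1])<.15)
    print("tab pts",m.sum(),K[m].min(0),K[m].max(0),P[m,2].mean())
    m=(P[:,2]>.046)&(P[:,2]<.056)&(K[:,0]>-.09)&(K[:,0]<-.052)&(abs(K[:,1])<.15)
    print("bar pts",m.sum(),K[m].min(0),K[m].max(0),np.median(P[m,2]))
    for X in[(-.067,-.0625,.051),(-.067,-.1,.051)]: print(w(p,X))
E
python3 fit.py
```

```text
[ 0.615   0.0548 -0.191 ] -10.94
[-0.5, -0.6, 0.5, -0.9, 2.1, 0.9, -0.9, 0.1, -0.6, 0.4, 0.2, 0.4, 0.4, -0.5, -0.4, 0.2]
[ 0.6136  0.0564 -0.204 ] -11.69
[-0.6, 0.1, -1.5, -0.4, 0.9, -0.1, 1.0, -0.0]
[ 0.615   0.0551 -0.1918] -10.99
[-0.6, -0.6, 0.3, -0.8, 1.9, 0.9, -1.0, 0.0, -0.8, 0.3, 0.1, 0.4, 0.3, -0.5, -0.6, 0.2, -0.4, 0.1, -0.7, -0.5, 2.0, -0.2, 1.0, -0.9]
lidlead [-0.0037 -0.036 ]
tab rear top far [-0.0803 -0.0666]
tab front [-0.0795 -0.0569]
bar L [-0.0676  0.0053]
bar R [-0.0678 -0.1312]
tooth [-0.0269 -0.0001]
mand [0.0046 0.0825]
tab pts 79 [-0.08130186 -0.06615139] [-0.05516948 -0.05430022] 0.08477152218810415
bar pts 721 [-0.07965555 -0.12993465] [-0.05208341  0.00429133] 0.04999070945523698
[0.53732839 0.00683203 0.051     ]
[ 0.53014285 -0.02997311  0.051     ]
```

The fit agrees with the given sizes: bar y from -0.130 to 0.005, tooth at y≈0, and the lid's leading edge and the tab both giving about 3-4 mm of travel. Keeper pose is (0.615, 0.055), yaw -11°. Next: shut the fingers, yaw the tool so the jaw axis lies along keeper y, and move over the bar behind the tab.

Call:
jog_arm(
  steps=[
    {"delta_pos": [0, 0, 0], "dr": [-4, 0, 0]},
    {"delta_pos": [0, 0, 0], "dr": [-4, 0, 0]},
    {"delta_pos": [0, 0, 0], "dr": [-4, 0, 0]},
    {"delta_pos": [0, 0, 0], "dr": [-2, 0, 0]},
    {"delta_pos": [0, 0, 0], "dr": [0, 0, 0]},
    {"delta_pos": [0, 0, 0], "dr": [0, 0, 0]},
  ],
  grip=1,
  grip_force=60,
)

```text
time: 0.6
tcp_pos: [0.2421, 0.5212, 0.2309]
orientation: [[-0.0, 0.19, 0.982], [-0.001, 0.982, -0.19], [-1.0, -0.001, -0.0]]
contact_force: [-0.4, -0.3, 0.3]
gripper_width: 0.0123
```

```bash
cat > go.py <<'E'
import sys
from h import *; from fit import w
from workcell import bot
from scipy.spatial.transform import Rotation as R
p=np.load("p.npy"); s=bot.state(); O=s["orientation"]; t=s["tcp_pos"]
cc,ss=np.cos(p[2]),np.sin(p[2]); Rz=np.array([[cc,-ss,0],[ss,cc,0],[0,0,1]])
k=Rz.T@(t-[p[0],p[1],0])
print("t",s["time"],"tcp",t.round(4),"keeper",k.round(4),"F",(Rz.T@s["contact_force"]).round(1),"w",s["gripper_width"])
if len(sys.argv)>3:
    tgt=w(p,[float(a) for a in sys.argv[1:4]])
    print("tool delta",(O.T@(tgt-t)).round(4))
# desired: x down, y along keeper y
D=np.c_[[0,0,-1],Rz[:,1],np.cross([0,0,-1],Rz[:,1])]
print("dr",np.degrees(R.from_matrix(O.T@D).as_rotvec()).round(2), "j",s["joints"].round(1))
E
python3 go.py -.067 -.102 .15
```

```text
t 0.6 tcp [0.2421 0.5212 0.2309] keeper [-0.4553  0.3858  0.2309] F [-0.4 -0.3  0.3] w 0.01233948747339461
tool delta [ 0.0812 -0.4882  0.3878]
dr [ 0.07 -0.02  0.05] j [ 60.9  17.6  86.3   0.   76.1 -18.1]
```

Call:
jog_arm(
  steps=[
    {"delta_pos": [0, -0.024, 0.019], "dr": [0, 0, 0]},
    {"delta_pos": [0, -0.024, 0.019], "dr": [0, 0, 0]},
    {"delta_pos": [0, -0.024, 0.019], "dr": [0, 0, 0]},
    {"delta_pos": [0, -0.024, 0.019], "dr": [0, 0, 0]},
    {"delta_pos": [0, -0.024, 0.019], "dr": [0, 0, 0]},
    {"delta_pos": [0, -0.024, 0.019], "dr": [0, 0, 0]},
    {"delta_pos": [0, -0.024, 0.019], "dr": [0, 0, 0]},
    {"delta_pos": [0, -0.024, 0.019], "dr": [0, 0, 0]},
    {"delta_pos": [0, -0.024, 0.019], "dr": [0, 0, 0]},
    {"delta_pos": [0, -0.024, 0.019], "dr": [0, 0, 0]},
    {"delta_pos": [0, 0, 0], "dr": [0, 0, 0]},
  ],
)

```text
time: 1.52
tcp_pos: [0.3852, 0.2457, 0.2313]
orientation: [[0.001, 0.194, 0.981], [-0.003, 0.981, -0.194], [-1.0, -0.003, 0.002]]
contact_force: [-0.3, -0.7, 0.3]
gripper_width: -0.0005
```

```bash
python3 go.py -.067 -.102 .15
```

```text
t 1.5167 tcp [0.3852 0.2457 0.2313] keeper [-0.2621  0.1428  0.2313] F [-0.2 -0.7  0.3] w -0.0005371449388862211
tool delta [ 0.0823 -0.2441  0.1956]
dr [-0.15  0.1   0.15] j [ 27.4   8.1  99.5  -0.2  72.5 -51.4]
```

Call:
jog_arm(
  steps=[
    {"delta_pos": [0, -0.024, 0.0195], "dr": [0, 0, 0]},
    {"delta_pos": [0, -0.024, 0.0195], "dr": [0, 0, 0]},
    {"delta_pos": [0, -0.024, 0.0195], "dr": [0, 0, 0]},
    {"delta_pos": [0, -0.024, 0.0195], "dr": [0, 0, 0]},
    {"delta_pos": [0, -0.024, 0.0195], "dr": [0, 0, 0]},
    {"delta_pos": [0, -0.024, 0.0195], "dr": [0, 0, 0]},
    {"delta_pos": [0, -0.024, 0.0195], "dr": [0, 0, 0]},
    {"delta_pos": [0, -0.024, 0.0195], "dr": [0, 0, 0]},
    {"delta_pos": [0.02, -0.024, 0.0195], "dr": [0, 0, 0]},
    {"delta_pos": [0.03, -0.024, 0.0195], "dr": [0, 0, 0]},
    {"delta_pos": [0.03, 0, 0], "dr": [0, 0, 0]},
    {"delta_pos": [0, 0, 0], "dr": [0, 0, 0]},
  ],
)

```text
time: 2.52
tcp_pos: [0.5256, -0.0225, 0.1471]
orientation: [[-0.01, 0.193, 0.981], [0.001, 0.981, -0.193], [-1.0, -0.001, -0.01]]
contact_force: [-1.2, 0.5, -1.0]
gripper_width: -0.0002
```

```bash
python3 go.py -.067 -.102 .06; python3 - <<'E'
from workcell import bot
from h import *
for n in("scene","top"):
    d=bot.snapshot(n);pickle.dump(d,open(f"{n}1.pkl","wb")); cv2.imwrite(f"pics/{n}1.png",cv2.resize(d["image"][150:270,200:420] if n=="scene" else d["image"][140:280,190:410],None,fx=3.6,fy=3.6))
E
```

```text
t 2.5167 tcp [ 0.5256 -0.0225  0.1471] keeper [-0.0729 -0.0935  0.1471] F [-1.2  0.3 -1. ] w -0.00018171631501611213
tool delta [ 0.087  -0.0084  0.0068]
dr [-0.07 -0.59  0.03] j [ -7.1  18.6  98.4   0.   63.6 -85.9]
```

View pics/scene1.png

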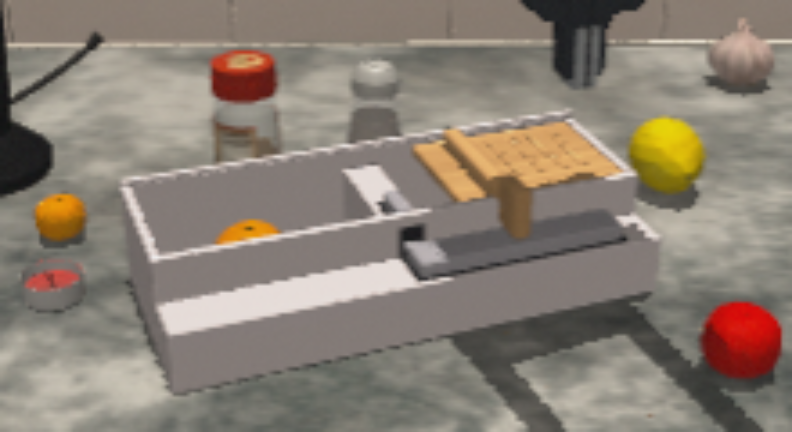

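View pics/top1.png

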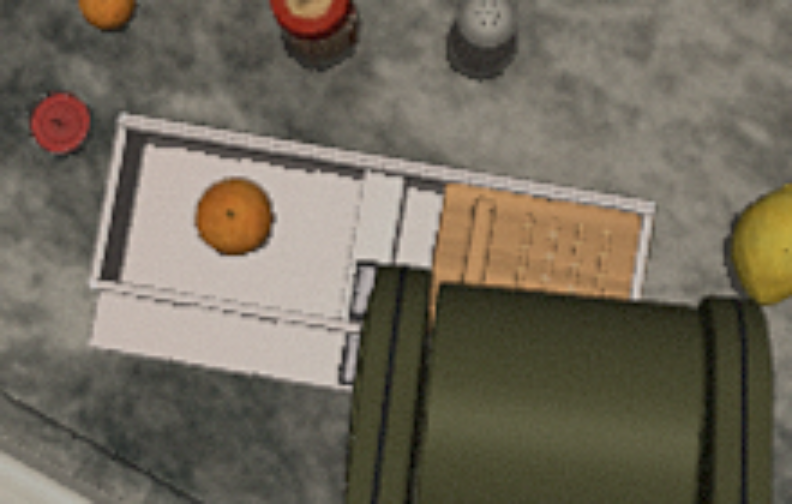

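The scene view shows the fingertips at crop (580,80), which is about (361,172) in the full image, high above the bar and clear of the box. The arm hides them in the top view. I'll go down to 9 mm above the bar and check the alignment.

Call:
jog_arm(
  steps=[
    {"delta_pos": [0, -0.008, 0.006], "dr": [0, 0, 0]},
    {"delta_pos": [0.02, 0, 0], "dr": [0, 0, 0]},
    {"delta_pos": [0.02, 0, 0], "dr": [0, 0, 0]},
    {"delta_pos": [0.02, 0, 0], "dr": [0, 0, 0]},
    {"delta_pos": [0.02, 0, 0], "dr": [0, 0, 0]},
    {"delta_pos": [0.005, 0, 0], "dr": [0, 0, 0]},
    {"delta_pos": [0, 0, 0], "dr": [0, 0, 0]},
    {"delta_pos": [0, 0, 0], "dr": [0, 0, 0]},
  ],
)

```text
time: 3.28
tcp_pos: [0.5346, -0.0307, 0.0688]
orientation: [[0.002, 0.189, 0.982], [-0.0, 0.982, -0.189], [-1.0, 0.0, 0.003]]
contact_force: [0.6, -0.0, 0.1]
gripper_width: 0.0006
```

```bash
python3 go.py -.067 -.102 .054; python3 - <<'E'
from workcell import bot
from h import *
for n in("scene",):
    d=bot.snapshot(n);pickle.dump(d,open(f"{n}2.pkl","wb")); cv2.imwrite(f"pics/{n}2.png",cv2.resize(d["image"][150:250,280:420],None,fx=5.5,fy=5.5))
E
```

```text
t 3.2833 tcp [ 0.5346 -0.0307  0.0688] keeper [-0.0625 -0.0998  0.0688] F [0.6 0.1 0.1] w 0.000582400378438258
tool delta [ 0.0148 -0.0022 -0.0046]
dr [ 0.18  0.14 -0.  ] j [ -7.8  24.6 102.9  -0.   52.4 -86.9]
```

View pics/scene2.png

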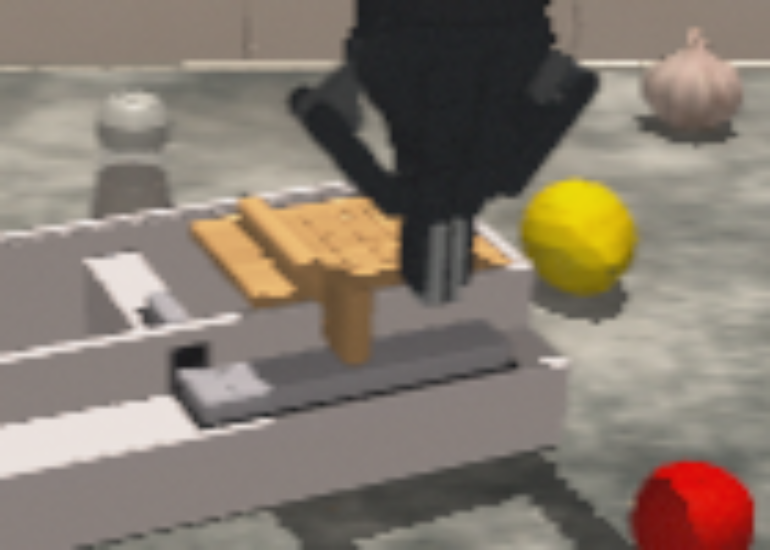

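The fingertips are at crop (435,300), above the bar and about 30 mm behind the tab, and just off the wall. I need to shift about 5 mm toward the robot before lowering.

Call:
jog_arm(
  steps=[
    {"delta_pos": [0, -0.001, -0.005], "dr": [0, 0, 0]},
    {"delta_pos": [0.006, 0, 0], "dr": [0, 0, 0]},
    {"delta_pos": [0.006, 0, 0], "dr": [0, 0, 0]},
    {"delta_pos": [0, 0, 0], "dr": [0, 0, 0]},
    {"delta_pos": [0, 0, 0], "dr": [0, 0, 0]},
  ],
)

```text
time: 3.75
tcp_pos: [0.5277, -0.0308, 0.0549]
orientation: [[-0.001, 0.189, 0.982], [0.0, 0.982, -0.189], [-1.0, -0.0, -0.001]]
contact_force: [-0.1, -0.4, -0.5]
gripper_width: -0.0002
```

```bash
python3 go.py -.067 -.102 .041; python3 - <<'E'
from workcell import bot
from h import *
for n in("scene",):
    d=bot.snapshot(n);pickle.dump(d,open(f"{n}3.pkl","wb")); cv2.imwrite(f"pics/{n}3.png",cv2.resize(d["image"][150:250,280:420],None,fx=5.5,fy=5.5))
E
```

```text
t 3.75 tcp [ 0.5277 -0.0308  0.0549] keeper [-0.0692 -0.1013  0.0549] F [-0.  -0.4 -0.5] w -0.00015795265398187554
tool delta [ 0.0139 -0.0007  0.0022]
dr [ 0.13 -0.06  0.  ] j [ -7.9  25.4 104.4  -0.   50.3 -87. ]
```

View pics/scene3.png

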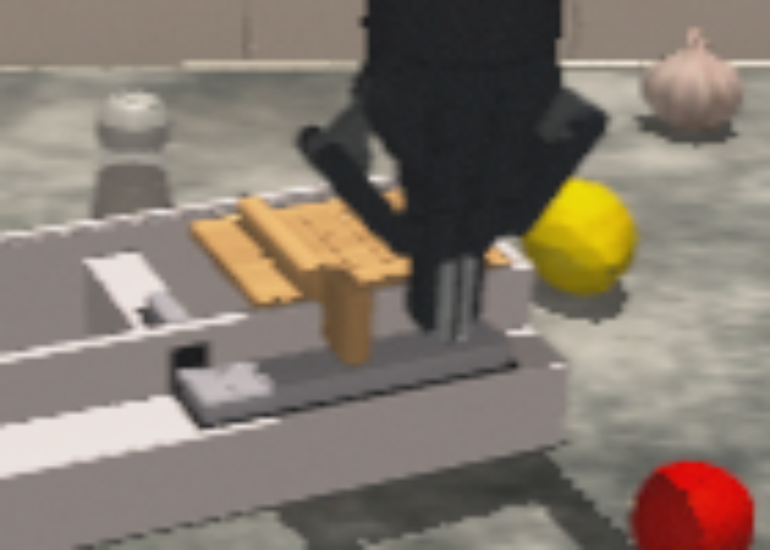

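The fingertips at crop (455,335) are just above the bar's rear part and clear of the wall. Pressing now.

Call:
jog_arm(
  steps=[
    {"delta_pos": [0.004, 0, 0.001], "dr": [0, 0, 0]},
    {"delta_pos": [0.004, 0, 0], "dr": [0, 0, 0]},
    {"delta_pos": [0.004, 0, 0], "dr": [0, 0, 0]},
    {"delta_pos": [0.003, 0, 0], "dr": [0, 0, 0]},
    {"delta_pos": [0, 0, 0], "dr": [0, 0, 0]},
    {"delta_pos": [0, 0, 0], "dr": [0, 0, 0]},
  ],
)

```text
time: 4.3
tcp_pos: [0.5298, -0.0312, 0.0408]
orientation: [[0.001, 0.189, 0.982], [-0.0, 0.982, -0.189], [-1.0, -0.0, 0.001]]
contact_force: [-1.4, -0.1, 7.2]
gripper_width: 0.0001
```

```bash
python3 go.py -.067 -.102 .041; python3 - <<'E'
from workcell import bot
from h import *
for n in("scene",):
    d=bot.snapshot(n);pickle.dump(d,open(f"{n}4.pkl","wb")); cv2.imwrite(f"pics/{n}4.png",cv2.resize(d["image"][150:250,280:420],None,fx=5.5,fy=5.5))
E
```

```text
t 4.3 tcp [ 0.5298 -0.0312  0.0408] keeper [-0.0671 -0.1013  0.0408] F [-1.4 -0.4  7.2] w 0.00010818394243256538
tool delta [-0.0002 -0.0007  0.0001]
dr [0.14 0.07 0.  ] j [ -7.9  26.6 105.   -0.   48.3 -87. ]
```

View pics/scene4.png

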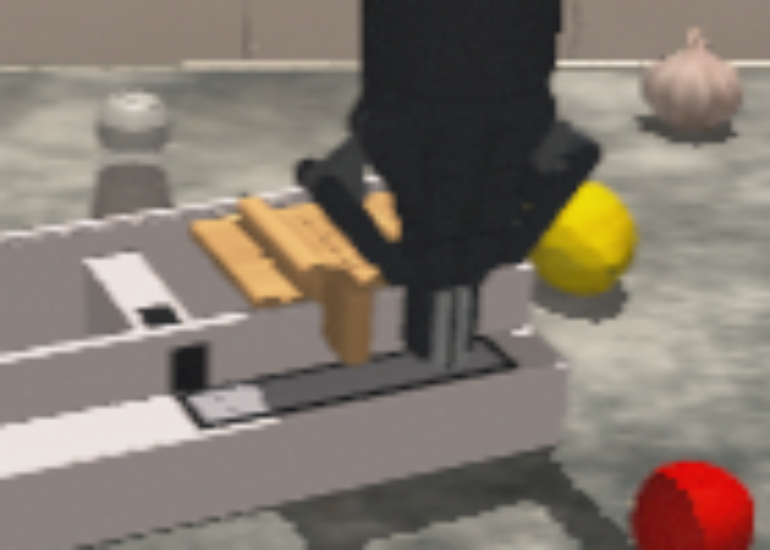

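The bar is down: the tooth is gone from its slot at crop (155,315), the force is 7 N and the TCP is at 41 mm. I'll press 2 mm further to be safe, hold, then slide along the bar toward the tab.

Call:
jog_arm(
  steps=[
    {"delta_pos": [0.002, 0, 0], "dr": [0, 0, 0]},
    {"delta_pos": [0, 0, 0], "dr": [0, 0, 0]},
    {"delta_pos": [0, 0, 0], "dr": [0, 0, 0]},
    {"delta_pos": [0, 0.004, 0], "dr": [0, 0, 0]},
    {"delta_pos": [0, 0.004, 0], "dr": [0, 0, 0]},
    {"delta_pos": [0, 0.004, 0], "dr": [0, 0, 0]},
    {"delta_pos": [0, 0.004, 0], "dr": [0, 0, 0]},
    {"delta_pos": [0, 0.004, 0], "dr": [0, 0, 0]},
    {"delta_pos": [0, 0.004, 0], "dr": [0, 0, 0]},
    {"delta_pos": [0, 0.004, 0], "dr": [0, 0, 0]},
    {"delta_pos": [0, 0.004, 0], "dr": [0, 0, 0]},
    {"delta_pos": [0, 0, 0], "dr": [0, 0, 0]},
  ],
)

```text
time: 5.35
tcp_pos: [0.5371, -0.0035, 0.0407]
orientation: [[0.004, 0.186, 0.982], [-0.007, 0.982, -0.186], [-1.0, -0.006, 0.005]]
contact_force: [-3.2, -13.3, 19.3]
gripper_width: 0.0001
```

```bash
python3 go.py -.067 -.035 .040; python3 - <<'E'
from workcell import bot
from h import *
for n in("scene",):
    d=bot.snapshot(n);pickle.dump(d,open(f"{n}5.pkl","wb")); cv2.imwrite(f"pics/{n}5.png",cv2.resize(d["image"][150:250,280:420],None,fx=5.5,fy=5.5))
E
```

```text
t 5.35 tcp [ 0.5371 -0.0035  0.0407] keeper [-0.0652 -0.0727  0.0407] F [ -0.6 -13.7  19.3] w 9.291670943085029e-05
tool delta [ 0.0004  0.0377 -0.0016]
dr [0.3  0.31 0.34] j [ -4.6  26.9 104.3  -0.5  48.5 -83.5]
```

View pics/scene5.png

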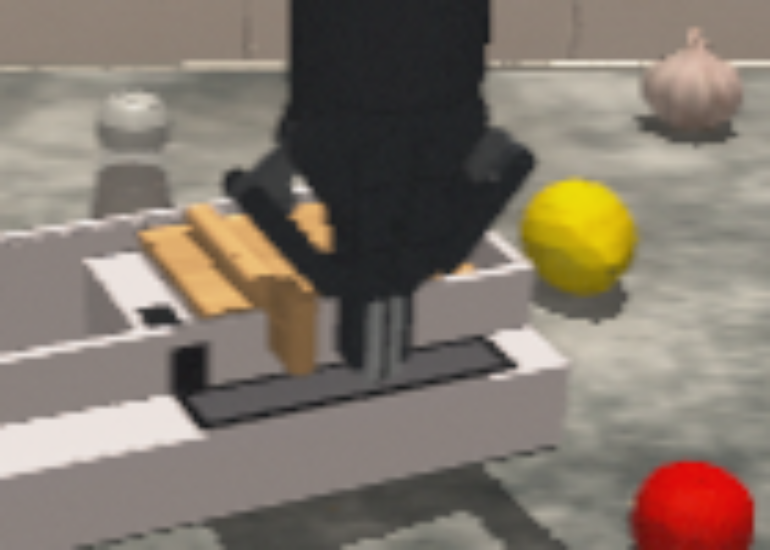

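The lid has moved with the fingers and the tooth is still down. But the tab's top is touching the flared finger linkage at crop (310,285), not a fingertip, and the task asks for fingertips only. I'll check how far the lid has gone. If it's still behind the tooth, I'll back off, tilt the tool 15° so the tips lead, and press again.

```bash
cat > lid.py <<'E'
import sys
from h import *; from fit import w
from workcell import bot
from scipy.optimize import least_squares
# predicted tab near-face corner positions for lid travel: print pixel->travel using near face plane x=-.082
p=np.load("p.npy")
def trav(d,u,v,kx,off):  # line of keeper (kx, y, z?) -> solve y,z on plane x=kx
    f=lambda q: proj(d,w(p,(kx,q[0],q[1])))[0]-[u,v]
    r=least_squares(f,[0,.07]); return r.x
E
python3 - <<'E'
from lid import *
s=load("scene5.pkl"); s0=load("scene4.pkl")
c=lambda a,b:((a+.5)/5.5-.5+280,(b+.5)/5.5-.5+150)
print("before: tab near bottom-left/right", trav(s0,*c(341,360),-.082,0),trav(s0,*c(371,360),-.082,0))
print("now", trav(s,*c(285,372),-.082,0),trav(s,*c(315,372),-.082,0))
# lid leading edge pixels near corner (z=.066, x~-.044)
for d,q in((s0,(262,302)),(s,(208,316))):
    f=lambda r: proj(d,w(p,(r[0],r[1],.066)))[0]-c(*q); print("lead",least_squares(f,[-.04,0]).x)
E
```

```text
before: tab near bottom-left/right [-0.05074574  0.05849755] [-0.06377952  0.05594317]
now [-0.02707035  0.05785275] [-0.03979645  0.05532178]
lead [-0.03960662 -0.03500187]
lead [-0.04321643 -0.01033298]
```

The lid has travelled about 28 mm, so it's still behind the tooth (35 mm), and releasing now is safe. The front fingertip face is about 16 mm short of the tab. I'll back off, raise, and tilt 22°.

Call:
jog_arm(
  steps=[
    {"delta_pos": [0, -0.006, 0], "dr": [0, 0, 0]},
    {"delta_pos": [0, -0.006, -0.001], "dr": [0, 0, 0]},
    {"delta_pos": [-0.01, 0, 0], "dr": [0, 0, 0]},
    {"delta_pos": [-0.01, 0, 0], "dr": [0, 0, 0]},
    {"delta_pos": [-0.006, 0, 0], "dr": [0, 0, 5.5]},
    {"delta_pos": [0, 0, 0], "dr": [0, 0, 5.5]},
    {"delta_pos": [0, 0, 0], "dr": [0, 0, 5.5]},
    {"delta_pos": [0, 0, 0], "dr": [0, 0, 5.5]},
    {"delta_pos": [0, 0, 0], "dr": [0, 0, 0]},
    {"delta_pos": [0, 0, 0], "dr": [0, 0, 0]},
  ],
)

```text
time: 6.23
tcp_pos: [0.5312, -0.0126, 0.0634]
orientation: [[0.069, 0.18, 0.981], [0.367, 0.91, -0.193], [-0.928, 0.374, -0.003]]
contact_force: [0.5, 0.4, -0.5]
gripper_width: -0.0
```

```bash
python3 go.py -.067 -.085 .060; python3 - <<'E'
from workcell import bot
from h import *
for n in("scene",):
    d=bot.snapshot(n);pickle.dump(d,open(f"{n}6.pkl","wb")); cv2.imwrite(f"pics/{n}6.png",cv2.resize(d["image"][150:250,280:420],None,fx=5.5,fy=5.5))
E
```

```text
t 6.2333 tcp [ 0.5312 -0.0126  0.0634] keeper [-0.0693 -0.0828  0.0634] F [ 0.4  0.5 -0.5] w -4.4670951301349405e-05
tool delta [ 0.0023 -0.0034  0.0023]
dr [ -0.1   -0.14 -21.94] j [ -21.    26.8  105.6   26.7   54.8 -116.8]
```

View pics/scene6.png

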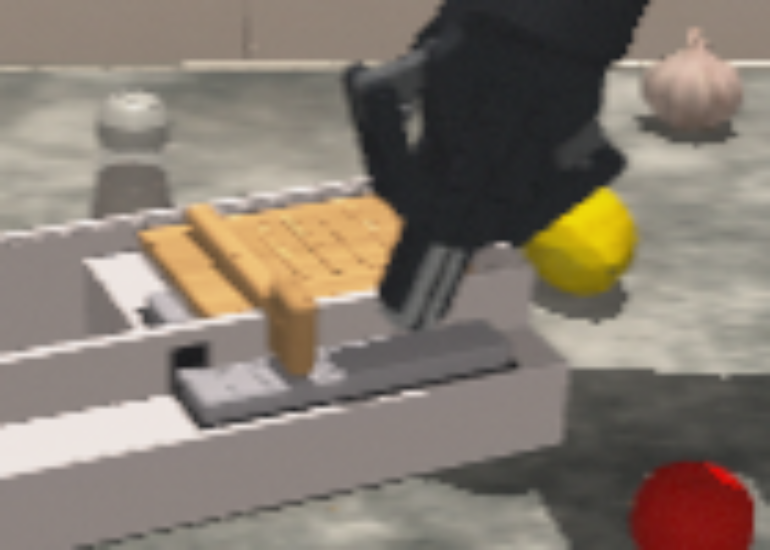

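The fingertips at crop (415,320) now lead, the linkage leans away from the tab, and the catch is up with the lid still behind the tooth. I'll press again with straight-down moves.

Call:
jog_arm(
  steps=[
    {"delta_pos": [0.0037, -0.0015, 0.002], "dr": [0, 0, 0]},
    {"delta_pos": [0.0037, -0.0015, 0], "dr": [0, 0, 0]},
    {"delta_pos": [0.0037, -0.0015, 0], "dr": [0, 0, 0]},
    {"delta_pos": [0.0037, -0.0015, 0], "dr": [0, 0, 0]},
    {"delta_pos": [0.0025, -0.001, 0], "dr": [0, 0, 0]},
    {"delta_pos": [0, 0, 0], "dr": [0, 0, 0]},
    {"delta_pos": [0, 0, 0], "dr": [0, 0, 0]},
    {"delta_pos": [0, 0, 0], "dr": [0, 0, 0]},
  ],
)

```text
time: 6.95
tcp_pos: [0.5343, -0.0107, 0.0461]
orientation: [[0.071, 0.175, 0.982], [0.369, 0.91, -0.189], [-0.927, 0.375, 0.0]]
contact_force: [-0.2, 1.1, 6.3]
gripper_width: -0.0
```

```bash
python3 go.py -.067 -.085 .045; python3 - <<'E'
from workcell import bot
from h import *
for n in("scene",):
    d=bot.snapshot(n);pickle.dump(d,open(f"{n}7.pkl","wb")); cv2.imwrite(f"pics/{n}7.png",cv2.resize(d["image"][150:250,280:420],None,fx=5.5,fy=5.5))
E
```

```text
t 6.95 tcp [ 0.5343 -0.0107  0.0461] keeper [-0.0666 -0.0803  0.0461] F [-0.4  1.   6.3] w -4.1997363713302976e-05
tool delta [-0.0008 -0.0048 -0.0004]
dr [ 1.700e-01 -1.000e-02 -2.205e+01] j [ -20.8   28.4  106.3   27.7   52.7 -118.3]
```

View pics/scene7.png

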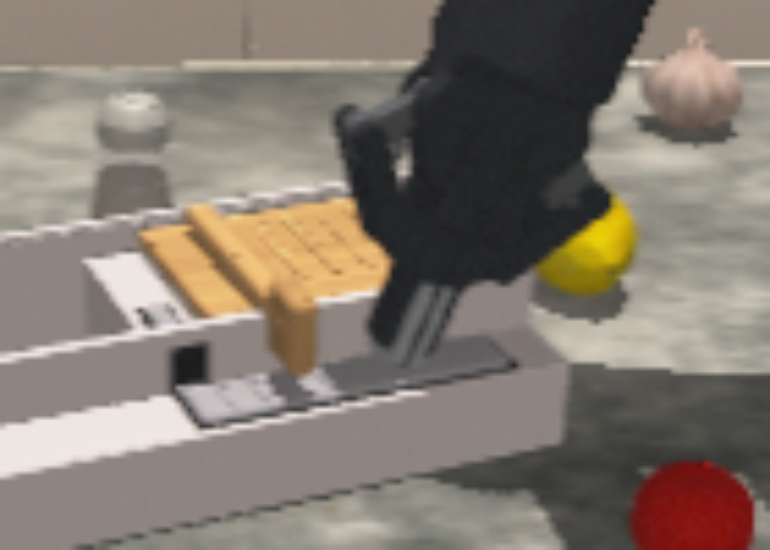

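The force is 6.3 N, so it isn't quite at the bottom (8 N). I'll press 4 mm further and hold.

Call:
jog_arm(
  steps=[
    {"delta_pos": [0.0019, -0.0007, 0], "dr": [0, 0, 0]},
    {"delta_pos": [0.0019, -0.0007, 0], "dr": [0, 0, 0]},
    {"delta_pos": [0, 0, 0], "dr": [0, 0, 0]},
    {"delta_pos": [0, 0, 0], "dr": [0, 0, 0]},
    {"delta_pos": [0, 0, 0], "dr": [0, 0, 0]},
  ],
)

```text
time: 7.42
tcp_pos: [0.5343, -0.0107, 0.0427]
orientation: [[0.072, 0.175, 0.982], [0.369, 0.91, -0.189], [-0.927, 0.376, 0.001]]
contact_force: [-0.8, -0.7, 10.5]
gripper_width: -0.0001
```

```bash
python3 go.py -.067 -.025 .045; python3 - <<'E'
from workcell import bot
from h import *
for n in("scene",):
    d=bot.snapshot(n);pickle.dump(d,open(f"{n}8.pkl","wb")); cv2.imwrite(f"pics/{n}8.png",cv2.resize(d["image"][150:250,280:420],None,fx=5.5,fy=5.5))
E
```

```text
t 7.4167 tcp [ 0.5343 -0.0107  0.0427] keeper [-0.0666 -0.0803  0.0427] F [-0.7 -0.9 10.5] w -0.00011800549764982182
tool delta [ 0.0187  0.0521 -0.0002]
dr [ 1.800e-01  2.000e-02 -2.206e+01] j [ -20.8   28.7  106.4   27.9   52.3 -118.6]
```

View pics/scene8.png

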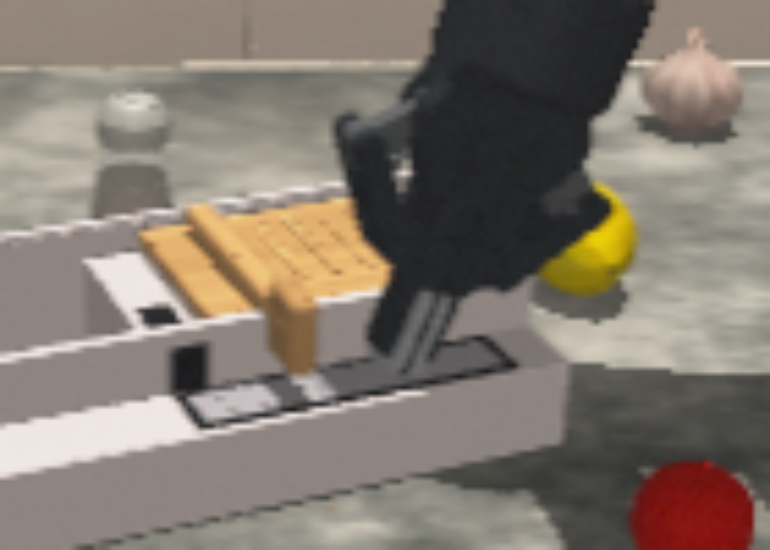

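The catch is fully down at 10.5 N, past the 8 N bottom, and the tooth is flush. I'll slide forward while holding the press.

Call:
jog_arm(
  steps=[
    {"delta_pos": [0.0009, -0.0004, 0], "dr": [0, 0, 0]},
    {"delta_pos": [0.0015, 0.0037, 0], "dr": [0, 0, 0]},
    {"delta_pos": [0.0015, 0.0037, 0], "dr": [0, 0, 0]},
    {"delta_pos": [0.0015, 0.0037, 0], "dr": [0, 0, 0]},
    {"delta_pos": [0.0015, 0.0037, 0], "dr": [0, 0, 0]},
    {"delta_pos": [0.0015, 0.0037, 0], "dr": [0, 0, 0]},
    {"delta_pos": [0.0015, 0.0037, 0], "dr": [0, 0, 0]},
    {"delta_pos": [0.0015, 0.0037, 0], "dr": [0, 0, 0]},
    {"delta_pos": [0.0015, 0.0037, 0], "dr": [0, 0, 0]},
    {"delta_pos": [0, 0, 0], "dr": [0, 0, 0]},
  ],
)

```text
time: 8.3
tcp_pos: [0.5442, 0.0177, 0.0427]
orientation: [[0.079, 0.173, 0.982], [0.363, 0.912, -0.19], [-0.928, 0.372, 0.01]]
contact_force: [-0.4, -8.4, 14.6]
gripper_width: 0.0001
```

```bash
python3 go.py -.067 -.025 .043; python3 - <<'E'
from workcell import bot
from h import *
for n in("scene",):
    d=bot.snapshot(n);pickle.dump(d,open(f"{n}9.pkl","wb")); cv2.imwrite(f"pics/{n}9.png",cv2.resize(d["image"][150:250,280:420],None,fx=5.5,fy=5.5))
E
```

```text
t 8.3 tcp [0.5442 0.0177 0.0427] keeper [-0.0624 -0.0505  0.0427] F [ 1.3 -8.3 14.6] w 7.102912966795655e-05
tool delta [ 0.0091  0.0238 -0.0046]
dr [  0.21   0.53 -21.82] j [ -17.4   28.6  106.5   28.6   50.6 -116.1]
```

View pics/scene9.png

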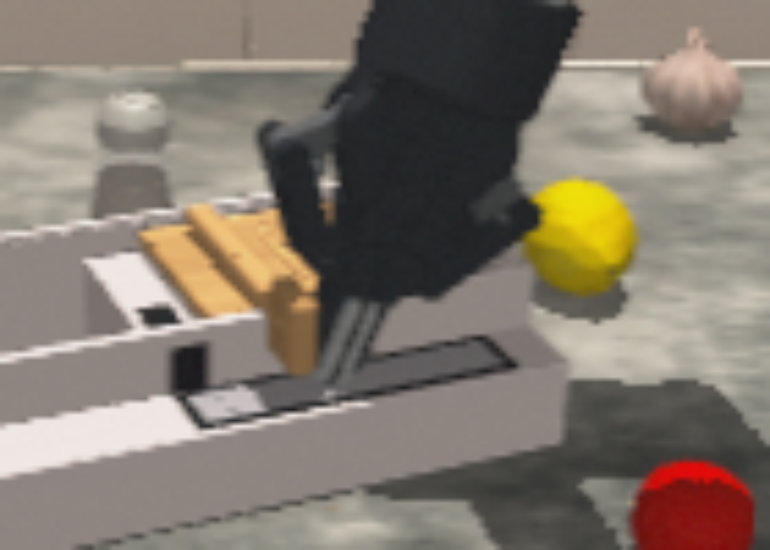

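The fingertip is now at the tab's rear face at crop (318,350), with the press held at 14.6 N. The tool has drifted 4.5 mm toward the wall, so I'll correct that while pushing on past the tooth.

Call:
jog_arm(
  steps=[
    {"delta_pos": [0, 0, -0.003], "dr": [0, 0, 0]},
    {"delta_pos": [0.0015, 0.0037, -0.001], "dr": [0, 0, 0]},
    {"delta_pos": [0.0015, 0.0037, -0.0005], "dr": [0, 0, 0]},
    {"delta_pos": [0.0015, 0.0037, -0.0005], "dr": [0, 0, 0]},
    {"delta_pos": [0.0015, 0.0037, 0], "dr": [0, 0, 0]},
    {"delta_pos": [0.0015, 0.0037, 0], "dr": [0, 0, 0]},
    {"delta_pos": [0.0015, 0.0037, 0], "dr": [0, 0, 0]},
    {"delta_pos": [0, 0, 0], "dr": [0, 0, 0]},
  ],
)

```text
time: 9.02
tcp_pos: [0.5447, 0.0421, 0.0427]
orientation: [[0.081, 0.173, 0.982], [0.363, 0.912, -0.191], [-0.928, 0.372, 0.011]]
contact_force: [1.9, -8.7, 14.4]
gripper_width: -0.0001
```

```bash
python3 go.py -.067 -.015 .043; python3 - <<'E'
from workcell import bot
from h import *
for n in("scene",):
    d=bot.snapshot(n);pickle.dump(d,open(f"{n}10.pkl","wb")); cv2.imwrite(f"pics/{n}10.png",cv2.resize(d["image"][150:250,280:420],None,fx=5.5,fy=5.5))
E
```

```text
t 9.0167 tcp [0.5447 0.0421 0.0427] keeper [-0.0665 -0.0265  0.0427] F [ 3.6 -8.2 14.4] w -0.00011985525984989817
tool delta [ 0.004   0.0108 -0.0005]
dr [  0.18   0.61 -21.84] j [ -14.8   28.4  107.1   29.4   49.3 -114.3]
```

View pics/scene10.png

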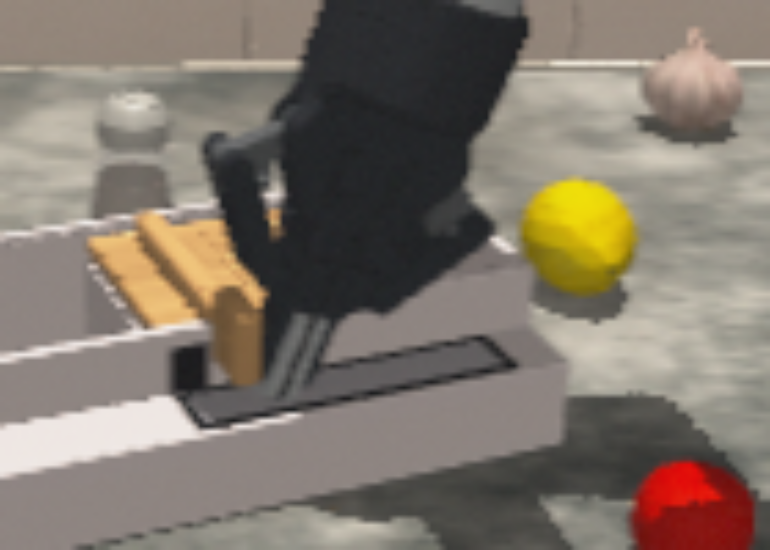

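The lid's leading edge now covers the tooth, at about 52 mm of travel. I'll push 8 mm more while pressed, then ease the push, raise 14 mm off the bar and keep pushing the tab.

Call:
jog_arm(
  steps=[
    {"delta_pos": [0.0015, 0.0037, -0.0005], "dr": [0, 0, 0]},
    {"delta_pos": [0.0015, 0.0037, -0.0005], "dr": [0, 0, 0]},
    {"delta_pos": [0, 0, 0], "dr": [0, 0, 0]},
    {"delta_pos": [-0.0006, -0.0014, 0], "dr": [0, 0, 0]},
    {"delta_pos": [-0.0065, 0.0026, 0], "dr": [0, 0, 0]},
    {"delta_pos": [-0.0065, 0.0026, 0], "dr": [0, 0, 0]},
    {"delta_pos": [0, 0, 0], "dr": [0, 0, 0]},
    {"delta_pos": [0, 0, 0], "dr": [0, 0, 0]},
  ],
)

```text
time: 9.73
tcp_pos: [0.5392, 0.0512, 0.0545]
orientation: [[0.07, 0.175, 0.982], [0.368, 0.911, -0.188], [-0.927, 0.374, -0.001]]
contact_force: [-0.1, -0.6, 0.2]
gripper_width: 0.0001
```

```bash
python3 go.py -.068 0.085 .058; python3 - <<'E'
from workcell import bot
from h import *
for n in("scene",):
    d=bot.snapshot(n);pickle.dump(d,open(f"{n}11.pkl","wb")); cv2.imwrite(f"pics/{n}11.png",cv2.resize(d["image"][150:250,260:400],None,fx=5.5,fy=5.5))
E
```

```text
t 9.7333 tcp [0.5392 0.0512 0.0545] keeper [-0.0737 -0.0186  0.0545] F [ 0.1 -0.6  0.2] w 0.0001414728404563078
tool delta [0.0355 0.0973 0.006 ]
dr [  0.18  -0.07 -21.99] j [ -14.1   27.2  106.9   28.8   50.9 -112.6]
```

View pics/scene11.png

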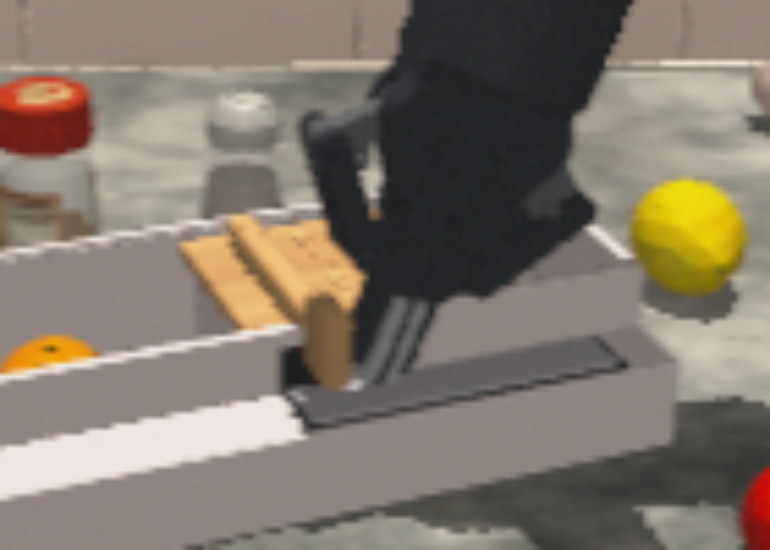

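Fingers are off the bar (0 N), the lid holds the catch down, and the tip is at the tab. Pushing on, with the lateral offset corrected.

Call:
jog_arm(
  steps=[
    {"delta_pos": [-0.001, 0.001, 0.005], "dr": [0, 0, 0]},
    {"delta_pos": [0.0022, 0.0056, 0], "dr": [0, 0, 0]},
    {"delta_pos": [0.0022, 0.0056, 0], "dr": [0, 0, 0]},
    {"delta_pos": [0.0022, 0.0056, 0], "dr": [0, 0, 0]},
    {"delta_pos": [0.0022, 0.0056, 0], "dr": [0, 0, 0]},
    {"delta_pos": [0.0022, 0.0056, 0], "dr": [0, 0, 0]},
    {"delta_pos": [0.0022, 0.0056, 0], "dr": [0, 0, 0]},
    {"delta_pos": [0.0022, 0.0056, 0], "dr": [0, 0, 0]},
    {"delta_pos": [0.0022, 0.0056, 0], "dr": [0, 0, 0]},
    {"delta_pos": [0.0022, 0.0056, 0], "dr": [0, 0, 0]},
    {"delta_pos": [0.0022, 0.0056, 0], "dr": [0, 0, 0]},
    {"delta_pos": [0, 0, 0], "dr": [0, 0, 0]},
  ],
)

```text
time: 10.78
tcp_pos: [0.5554, 0.1095, 0.0552]
orientation: [[0.068, 0.175, 0.982], [0.367, 0.911, -0.188], [-0.928, 0.373, -0.002]]
contact_force: [-0.7, -2.1, -2.0]
gripper_width: 0.0004
```

```bash
python3 go.py -.068 0.0955 .058; python3 - <<'E'
from workcell import bot
from h import *
for n in("scene",):
    d=bot.snapshot(n);pickle.dump(d,open(f"{n}12.pkl","wb")); cv2.imwrite(f"pics/{n}12.png",cv2.resize(d["image"][150:260,220:380],None,fx=5,fy=5))
E
```

```text
t 10.7833 tcp [0.5554 0.1095 0.0552] keeper [-0.069   0.0417  0.0552] F [-0.3 -2.2 -2. ] w 0.0004440279634510054
tool delta [0.0175 0.051  0.0011]
dr [  0.18  -0.15 -21.9 ] j [  -7.4   27.7  105.6   29.4   49.4 -106.5]
```

View pics/scene12.png

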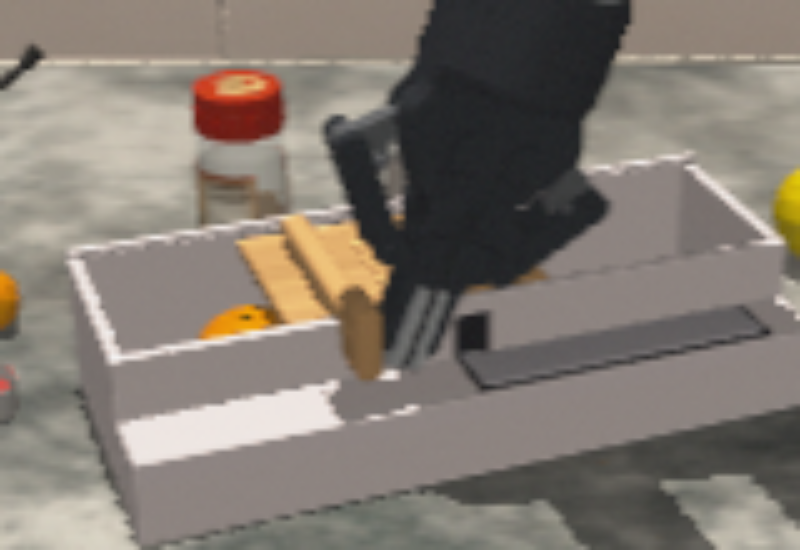

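The tip is pushing the tab's rear face at crop (385,350), with about 2 N of drag. The lid has travelled around 120 mm and the catch is held down. I'll push about 50 mm more.

Call:
jog_arm(
  steps=[
    {"delta_pos": [0.0022, 0.0056, 0], "dr": [0, 0, 0]},
    {"delta_pos": [0.0022, 0.0056, 0], "dr": [0, 0, 0]},
    {"delta_pos": [0.0022, 0.0056, 0], "dr": [0, 0, 0]},
    {"delta_pos": [0.0022, 0.0056, 0], "dr": [0, 0, 0]},
    {"delta_pos": [0.0022, 0.0056, 0], "dr": [0, 0, 0]},
    {"delta_pos": [0.0022, 0.0056, 0], "dr": [0, 0, 0]},
    {"delta_pos": [0.0022, 0.0056, 0], "dr": [0, 0, 0]},
    {"delta_pos": [0.0015, 0.0037, 0], "dr": [0, 0, 0]},
    {"delta_pos": [0.0015, 0.0037, 0], "dr": [0, 0, 0]},
    {"delta_pos": [0, 0, 0], "dr": [0, 0, 0]},
  ],
)

```text
time: 11.67
tcp_pos: [0.5658, 0.1593, 0.0567]
orientation: [[0.07, 0.176, 0.982], [0.369, 0.91, -0.189], [-0.927, 0.375, -0.001]]
contact_force: [-0.6, -0.2, -0.4]
gripper_width: -0.0001
```

```bash
python3 go.py -.068 0.0955 .058; python3 - <<'E'
from workcell import bot
from h import *
for n in("scene",):
    d=bot.snapshot(n);pickle.dump(d,open(f"{n}13.pkl","wb")); cv2.imwrite(f"pics/{n}13.png",cv2.resize(d["image"][150:260,220:380],None,fx=5,fy=5))
E
```

```text
t 11.6667 tcp [0.5658 0.1593 0.0567] keeper [-0.0683  0.0926  0.0567] F [-0.5 -0.3 -0.4] w -0.00011808318818153862
tool delta [-0.0002  0.0032  0.0003]
dr [  0.12  -0.07 -22.04] j [  -2.1   28.1  104.3   29.9   48.1 -101.5]
```

View pics/scene13.png

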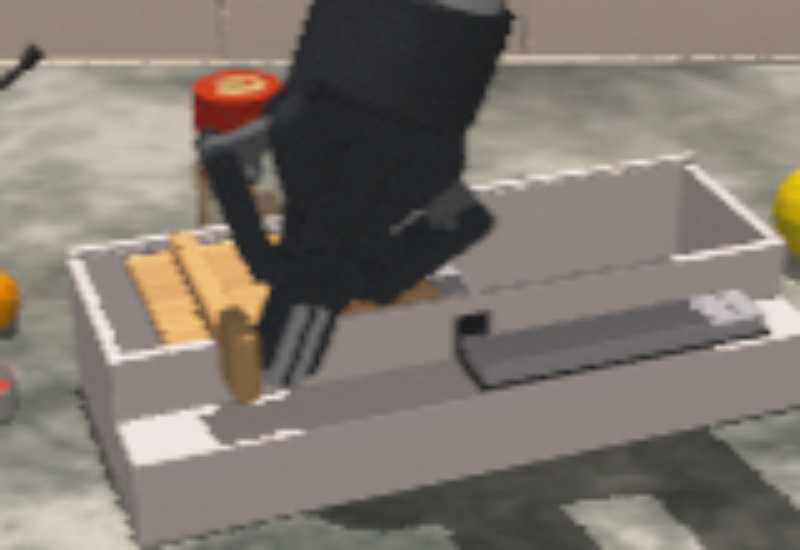

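The bar has sprung up at crop (610,340), so the catch is behind the lid. I'll nudge the lid a little farther toward its end stop for margin.

Call:
jog_arm(
  steps=[
    {"delta_pos": [0.0011, 0.0028, 0], "dr": [0, 0, 0]},
    {"delta_pos": [0.0011, 0.0028, 0], "dr": [0, 0, 0]},
    {"delta_pos": [0, 0, 0], "dr": [0, 0, 0]},
    {"delta_pos": [0, 0, 0], "dr": [0, 0, 0]},
  ],
)

```text
time: 12.05
tcp_pos: [0.567, 0.1634, 0.057]
orientation: [[0.071, 0.175, 0.982], [0.366, 0.911, -0.189], [-0.928, 0.373, 0.001]]
contact_force: [-2.2, -6.5, 2.1]
gripper_width: -0.0
```

```bash
python3 go.py -.068 0.0955 .058
```

```text
t 12.05 tcp [0.567  0.1634 0.057 ] keeper [-0.0679  0.0968  0.057 ] F [-0.9 -6.8  2.1] w -1.3161617763096705e-05
tool delta [-0.0014 -0.0009 -0.0001]
dr [  0.18   0.04 -21.89] j [  -1.6   28.1  104.2   29.7   48.  -100.8]
```

The push reads 6.8 N, above the sliding drag, so the lid is at its end stop. Backing off in -y, then up.

Call:
jog_arm(
  steps=[
    {"delta_pos": [-0.0022, -0.0056, 0], "dr": [0, 0, 0]},
    {"delta_pos": [-0.0037, -0.0093, 0], "dr": [0, 0, 0]},
    {"delta_pos": [-0.0037, -0.0093, 0], "dr": [0, 0, 0]},
    {"delta_pos": [-0.0185, 0.0075, 0], "dr": [0, 0, 0]},
    {"delta_pos": [-0.0278, 0.0112, 0], "dr": [0, 0, 0]},
    {"delta_pos": [-0.0278, 0.0112, 0], "dr": [0, 0, 0]},
    {"delta_pos": [-0.0278, 0.0112, 0], "dr": [0, 0, 0]},
    {"delta_pos": [-0.0278, 0, -0.03], "dr": [0, 0, 0]},
    {"delta_pos": [0, 0, -0.035], "dr": [0, 0, 0]},
    {"delta_pos": [0, 0, -0.03], "dr": [0, 0, 0]},
    {"delta_pos": [0, 0, 0], "dr": [0, 0, 0]},
    {"delta_pos": [0, 0, 0], "dr": [0, 0, 0]},
  ],
)

```text
time: 13.05
tcp_pos: [0.4646, 0.1465, 0.1927]
orientation: [[0.071, 0.176, 0.982], [0.368, 0.91, -0.19], [-0.927, 0.375, -0.0]]
contact_force: [-0.1, -0.4, 0.5]
gripper_width: -0.0001
```

```bash
python3 go.py; python3 - <<'E'
from workcell import bot
from h import *
for n in("scene","top"):
    d=bot.snapshot(n);pickle.dump(d,open(f"{n}14.pkl","wb")); cv2.imwrite(f"pics/{n}14.png",cv2.resize(d["image"][150:270,200:420] if n=="scene" else d["image"][120:300,170:420],None,fx=3.2,fy=3.2,interpolation=cv2.INTER_CUBIC))
d=load("top14.pkl");p=np.load("p.npy")
P=cloud(d).reshape(-1,3); K=(P[:,:2]-p[:2])@np.array([[np.cos(p[2]),-np.sin(p[2])],[np.sin(p[2]),np.cos(p[2])]])
for n,zl,zh,xl,xh in(("tab",.078,.1,-.09,-.055),("bar",.044,.056,-.08,-.054),("tooth",.058,.075,-.038,-.02)):
    m=(P[:,2]>zl)&(P[:,2]<zh)&(K[:,0]>xl)&(K[:,0]<xh)&(abs(K[:,1])<(.15 if n!="tooth" else .007))
    print(n,m.sum(),K[m].min(0).round(4),K[m].max(0).round(4),np.median(P[m,2]).round(4))
E
```

```text
t 13.05 tcp [0.4646 0.1465 0.1927] keeper [-0.1652  0.0607  0.1927] F [-0.1 -0.4  0.5] w -0.00014923998055168551
dr [  0.12  -0.04 -22.01] j [ -4.2  10.6 107.2  25.   61.9 -95.1]
tab 78 [-0.0818  0.1034] [-0.0551  0.1159] 0.0848
bar 810 [-0.0798 -0.1302] [-0.054   0.1043] 0.0498
tooth 44 [-0.0377 -0.0054] [-0.0202  0.0046] 0.0652
```

View pics/scene14.png

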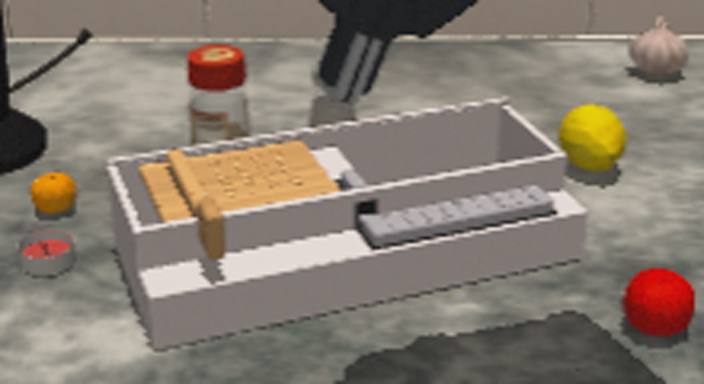

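View pics/top14.png

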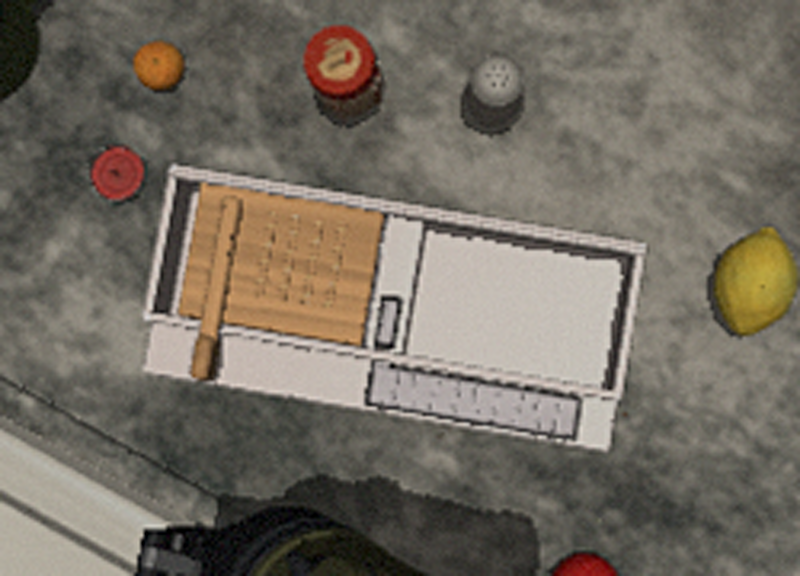

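The tab's rear face is at y = 0.1034, so the lid has travelled about 173 mm. The bar is at 50 mm and the tooth at 65 mm, both raised. The top view shows the jar, mill, lemon and tea light standing where they were, and the arm is clear. Handing in.

```bash
python3 -c "
from workcell import bot
print(bot.finish_job())"
```

```text
the job is handed in; nothing more can be done
None
```

The lid is shut over the mandarin, the catch has sprung up behind it, and I handed the job in at about 13 s. No verdict is reported.

**What I did:** I pressed the bar fully down with the shut fingertips and, holding it down, pushed the tab until the lid was past the tooth. I then lifted off the bar, pushed the lid to its end stop and withdrew.

**Not fingertips only:** On the first push, the flared finger linkage touched the tab, not a fingertip. It moved the lid from about 3 to 28 mm, still behind the tooth. I backed off, which let the catch spring up, tilted the tool 22° so the tips led, pressed again (10 to 15 N) and did the rest with the fingertips. During that push the tool also drifted about 4.5 mm towards the box wall, and I corrected it.

**Last checks:**
- **Lid:** it has travelled about 173 mm, against the 164 mm needed.
- **Catch:** the bar top measures about 50 mm and the tooth about 65 mm, so both are up.
- **Contact:** the arm is clear and the force on it is about zero.
- **Things around the box:** the jar, mill, lemon and tea light look unmoved in the pictures.
- **Mandarin:** the closed lid hides it, so I couldn't see it at the end. Nothing reached into its compartment.

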